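# Read a glaze tile's colour through the case window

## Task

First lower the hinged lid of the grey sample case until it is fully shut over the glaze tile, without slamming it. Then lift the colour meter out of its stand and hold its foot gently against the round glass window in the lid, foot wholly on the glass, meter square to the sloping window, pressed so that the sprung foot is partly pushed in but clear of its end stop. Finish while still gripping and pressing the meter there; leave the other things on the bench where they lie.

Things in the scene. Friction and masses are not known exactly. Their poses are not given: they have to be found in the camera images.
- case: grey desk-shaped sample case, fixed to the bench at a varying place and turn; 130 mm deep (its x) by 110 mm wide (its y); origin under its centre, x points to the hinged back, z up. Its top slopes 20 degrees down towards the front (-x): the rim is 38 mm high at the front, 85 mm at the back. A glaze tile lies fixed inside
- hinge (a point): the lid's hinge line at the top of the case's back, middle of its width (65 mm behind the case's centre, 85 mm up); axes as the case, the hinge axis is y. Behind the case stand tubs up to 0.2 m tall (beyond x = 0.64) and a wall shelf with more tubs overhangs the back of the bench: swing the arm round in front of them
- lid (a joint): lid angle, rad: 0 fully shut (lid sloping 20 degrees down to the front), up to 1.4 open; starts between 0.9 and 1.25, front edge up in the air, nearer the robot than the hinge. Friction in the hinge (0.15 N m) keeps the lid where it is left; it shuts when its outer face is pushed down with about 1 to 3 N; no latch
- lid_front (a point): middle of the lid's front edge on its outer (upper) face, 138 mm from the hinge; axes as window; moves with the lid. The lid is a white plate 110 mm wide, 6 mm thick, its underside level with the hinge line, with a small black lip on the front edge
- window (a point): centre of the round glass window, 24 mm across, flush in the lid's outer face and framed by a thin orange ring (30 mm) with four ticks; 70 mm from the hinge, in the middle of the lid's width. z is the outward normal of the lid, x runs up the lid to the hinge. With the lid shut z leans 20 degrees from vertical towards the case's front
- stand: stand fixed to the bench at a varying place: black disc 76 mm across, 8 mm thick, with a grey upright tube of 43 mm outside, about 33 mm inside, rim 72 mm above the bench; origin under its centre. The meter hangs in the tube by its collar, foot 12 mm above the bench; lift it straight up, at least 65 mm
- meter: pen-shaped colour meter, about 0.13 kg, 131 mm long, upright in the stand. Origin at the tip of its foot (foot fully out), z along its axis away from the foot. From that end: foot 10 mm across to 14 mm, white barrel 27 mm across to 60 mm, orange collar 39 mm across to 65 mm, black round grip 28 mm across to 125 mm, white cap to 131 mm
- foot_tip (a point): middle of the flat end of the meter's black rubber foot, 10 mm across; moves with the foot
- foot (a joint): how far the sprung foot is pushed into the meter, m: 0 fully out, 0.010 at its end stop; spring 0.5 N plus 500 N/m along the meter's axis (3 N at 5 mm)
- test_tile_3: cream glazed test tile, 30 x 46 x 8 mm, lying on the bench near its front edge
- test_tile_4: blue and brown glazed test tile, 30 x 50 x 8 mm, lying near the front edge
- pencil_0: yellow pencil, 165 x 7 x 8 mm, lying along the front edge
- oxide_jar_0: small glass jar with a green cap, 46 mm across, 106 mm tall, standing behind the weighing balance; origin under its centre
- marker_black: black marker pen, 135 x 12 x 14 mm, lying left of the centre near the front edge

How it is judged:
By the outcome, as a careful person would: the job done as asked, in the order asked, and still so for the second after the job is handed in, while the arm keeps its last pose, push and grip.
It also fails if it takes over 58 s, if anything falls off the work surface, if the arm or the gripper's body presses on something with over 40 N, if the wrist force passes 120 N, or if a joint passes its speed limit or range.

## Robot

A 6-joint arm with a two-finger parallel gripper is mounted at the origin on a cart in front of the work surface, level with it; the furniture and walls round the work are solid. World frame = base frame: x ahead of the robot, y to its left, z up, the work surface at z = 0. Lengths are in m, angles in rad, forces in N, time in s.
With the tool pointing down it reaches from about 0.35 to 0.975 m from the base axis. Payload 4.9 kg.
Tool frame: the origin (TCP) lies on the centre line of the jaws, within the pads' length; the fingertips stand 19 mm ahead of it and the grasp point (between the pads) is the TCP; z points along the fingers, y is the line along which they close (so a half turn about z gives the same grasp; the last joint's range is limited). The gripper opens to 85 mm and grips with 20 to 120 N. Pads are 22 mm wide; open, the fingers measure 114 mm over their backs; the gripper's body (76 mm by 85 mm) begins 54 mm behind the grasp point. The pads swing forward as they close: fully open they stand 13 mm farther back than shut.
Start: joints at [1.192, 0.053, 1.613, -0, 1.476, -0.119], TCP at [0.161, 0.604, 0.25] pointing down, gripper open.
Joint ranges: [-3.01, 3.01], [-1.01, 2.22], [0.06, 2.58], [-1.02, 4.17], [0.09, 2.62], [-3.14, 3.14]. Speed limits (rad/s): [2.57, 2.57, 3.14, 3.14, 3.14, 3.14].

## Interface

Orientations are given as a 3x3 rotation matrix whose columns are the frame's x, y, z axes.
In Python, from station import ctrl gives the robot as it stands.
- The arm moves only by the tool move_arm, never from a script. Its argument "rows" is a list of rows, each a list of 3 entries, a list of its own where there are three numbers: the opening, from 0 (shut) to 1 (fully open), then the shift along the tool's x, y, z in m, then the turn about the tool's z in degrees. A call has 1 to 20 rows; each row is the pose to reach, as a shift and turn from the pose commanded when the call began, along the tool's axes at that moment; what a row does not reach only later rows make up. A row lasts 1/10 s, in which the tool goes at most 50 mm and 8.59 degrees, less where a joint would pass 70% of its speed; a pose out of reach is approached as far as the arm can. A call with a gripper value outside its range is refused whole. The fingers move at their own pace and stop on an object; "force" is the grip in N (left out, the last holds). Time passes only in rows, so rows that repeat a pose let the fingers close. It gives the time, the measured TCP pose, the force, the opening and the grip force at its end, in the units of the state.
- ctrl.state(): the state, without advancing time (a new reading comes with each control period).
- ctrl.get_image(name): name is "scene" or "top" or "wrist"; returns a dict with "pixels" (384x512x3 uint8, red, green, blue), "fx", "fy", "cx", "cy" (pixels), "R" (3x3) and "t" (3): a world point X has camera coordinates R X + t; the wrist camera has in their place "mount" (4x4, takes a point from camera to tool coordinates, whose origin is the TCP and whose axes are the flange's). Camera axes: x right, y down, z forward; pixel columns grow to the right and rows downward; lengths in m; the calibration is good to about 2 mm. The wrist camera is an equidistant fisheye: a pixel r from the principal point sees the ray r / f radians off the axis. A picture is of the moment at which its call begins: read the wrist's pose just before it. There is no depth.
- ctrl.close_job(): hands the job in; it is judged then, once.
Trained networks look in a picture, given as the dict that the camera call returned (one of the last four; its "shot" number tells which), for a name from the list of things; names that differ only in an ending like _2 or _b are one class to them, and where a whole thing is asked for, a point or a joint stands for the part that bears it (a point fixed in the world has none). Each returns a list of dicts, best first, with "confidence" (0 to 1); they miss things now and then, are a little off and sometimes report something else, mostly with a low value. They report only what shows in the picture. A call takes as long as a camera call.
- ctrl.find_in(query, picture): "xyz" ([x, y, z] in m, in world coordinates, good to about 4 mm: the middle of the surface that is visible of it).
The state is a dict: "t": time; "qpos": joint angles; "qd": joint speeds; "tau": joint torques, N m; "eef_pos": TCP position; "tcp_rot": TCP orientation; "wrist_force": force on the tool from outside, world axes, zero at the start; "wrist_torque": the same for the moment, N m; "width": opening from 0.0 (shut) to 1.0 (fully open); "grasp_force": force on a finger pad.
Only numpy, scipy, OpenCV 4.12 (cv2) and the standard library are available. Lean on these libraries where they do the work, as an engineer would, in place of code of your own. Each camera call takes 0.05 s, during which the arm holds its last target. There are 200 camera calls.

## Working session

There is one attempt and no reset: what is moved stays moved. The work goes in short steps, Python scripts to look and compute and a tool call to move; the robot and the scene stay as the last step left them, time stands still between calls to the robot, and variables do not carry over. Pictures are saved under pics/ and viewed, at most 10 in all, crops included, and the job is handed in when it is done.

Besides the shell and the picture viewer there is one more tool, called after "Request:" as name(argument=value, ...), one argument or row to a line, values as JSON. move_arm: Moves the arm, as the interface text tells. Its arguments: {"type":"object","properties":{"rows":{"type":"array"},"force":{"type":"number"}},"required":["rows"]}

```bash
mkdir -p pics; ls; cat > h.py <<'E'
import numpy as np, cv2
from station import ctrl
def snap(n,f):
    p=ctrl.get_image(n); cv2.imwrite('pics/'+f,np.ascontiguousarray(p['pixels'][:,:,::-1])); return p
def proj(p,X):
    c=p['R']@np.asarray(X,float)+p['t']; return np.array([p['fx']*c[0]/c[2]+p['cx'],p['fy']*c[1]/c[2]+p['cy']])
E
python3 - <<'E'
from h import *
np.set_printoptions(precision=4,suppress=True)
ims=[]
for n in ['scene','top']:
    p=snap(n,n+'0.png'); ims.append(p['pixels'])
    np.savez('pics/'+n+'0.npz',**{k:v for k,v in p.items()})
    print(n,p['fx'],p['fy'],p['cx'],p['cy'],p['R'].tolist(),p['t'])
    for q in ['case','lid','lid_front','window','stand','meter','hinge']:
        try: print(q,[(np.round(d['xyz'],4),round(d['confidence'],2)) for d in ctrl.find_in(q,p)[:2]])
        except Exception as e: print(q,e)
s=ctrl.state();print(s)
E
```

```text
pics
scene 402.3728215634137 402.3728215634137 250.3738243391116 190.41476372717045 [[0.4301187895501183, -0.902676337710751, -0.013162682593135968], [-0.541512919108754, -0.24630610805621417, -0.8038016294910808], [0.7223306620338482, 0.3528579465894273, -0.5947517837000875]] [-0.3852  0.2633  0.8785]
case [(array([ 0.4979, -0.4378,  0.0531]), 0.62)]
lid [(array([ 0.4834, -0.4414,  0.1606]), 0.85)]
lid_front [(array([ 0.4809, -0.4362,  0.1595]), 0.67)]
window [(array([ 0.4921, -0.4356,  0.0568]), 0.33)]
stand [(array([ 0.4531, -0.2688,  0.0205]), 0.95)]
meter [(array([ 0.4587, -0.2662,  0.1088]), 0.88), (array([ 0.5754, -0.1093,  0.0773]), 0.57)]
hinge [(array([ 0.4933, -0.4353,  0.0522]), 0.79), (array([ 0.4814, -0.4366,  0.1591]), 0.28)]
top 445.5856315947475 445.5856315947475 251.84655485278174 188.14840162483955 [[0.012629862616294263, -0.9999182287851553, 0.002005570604872464], [-0.9951357646526386, -0.012765380820775322, -0.09768241889771755], [0.09770003316018945, -0.0007620995067391184, -0.9952156161982387]] [-0.2213  0.4927  1.2638]
case [(array([ 0.4925, -0.4245,  0.1166])
[... 159 characters left out ...]
.59)]
stand [(array([ 0.457 , -0.2532,  0.0083]), 0.78), (array([0.3592, 0.1336, 0.0132]), 0.5)]
meter [(array([ 0.465 , -0.2535,  0.136 ]), 0.55)]
hinge []
{'t': 0.8, 'qpos': array([ 1.192 ,  0.0527,  1.6129, -0.    ,  1.476 , -0.119 ]), 'qd': array([-0.0011, -0.0002, -0.0002, -0.0001,  0.0004, -0.0002]), 'tau': array([ -0.0003, -39.3631, -37.0449,  -0.0001,   0.0005,  -0.    ]), 'eef_pos': array([0.1606, 0.604 , 0.2503]), 'tcp_rot': array([[-0.9664,  0.2569,  0.    ],
       [ 0.2569,  0.9664,  0.    ],
       [-0.    ,  0.    , -1.    ]]), 'wrist_force': array([ 0.2334, -0.7216, -0.5016]), 'wrist_torque': array([-0.0049,  0.0231, -0.0039]), 'grasp_force': 0.0, 'width': 1.0033306052432833}
```

```bash
python3 - <<'E'
import cv2,numpy as np
a=cv2.imread('pics/scene0.png');b=cv2.imread('pics/top0.png')
cv2.imwrite('pics/scene0b.png',cv2.resize(a,(800,600),interpolation=cv2.INTER_CUBIC))
cv2.imwrite('pics/top0c.png',cv2.resize(b[90:390,300:512],None,fx=2,fy=2,interpolation=cv2.INTER_CUBIC))
E
```

```text
(no output)
```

View pics/scene0b.png

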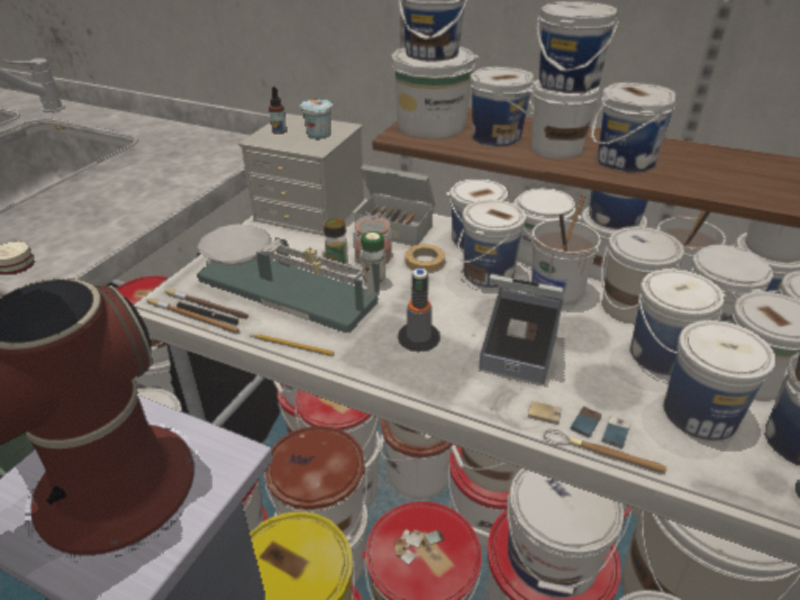

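View pics/top0c.png

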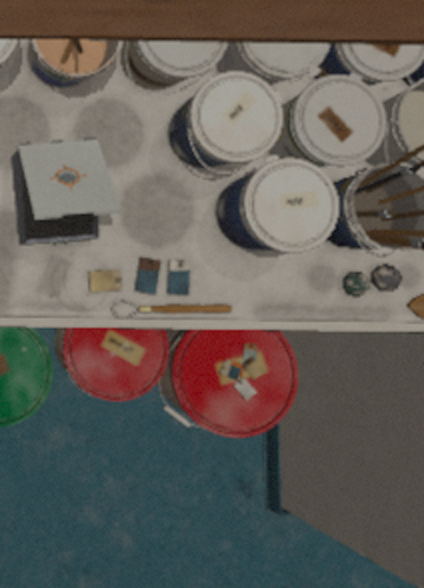

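The scene view shows the open lid at about (525,285), the meter in its stand at (420,310) and the tubs behind. The top view shows the lid with its orange window ring at crop (66,177). I'll zoom in to pick corners.

```bash
python3 - <<'E'
import cv2,numpy as np
a=cv2.imread('pics/scene0.png');b=cv2.imread('pics/top0.png')
# scene crop u 250-370, v165-255 ; top crop u 295-370, v 150-220
A=cv2.resize(a[165:255,250:370],None,fx=6.6,fy=6.6,interpolation=cv2.INTER_CUBIC)
B=cv2.resize(b[145:225,270:370],None,fx=7,fy=7,interpolation=cv2.INTER_CUBIC)
for im,(u0,v0,f) in ((A,(250,165,6.6)),(B,(270,145,7))):
    for u in range(u0,u0+120,10):
        x=int((u-u0)*f);cv2.line(im,(x,0),(x,6),(0,0,255),1);cv2.putText(im,str(u),(x,16),0,.35,(0,0,255))
    for v in range(-(-v0//10)*10,v0+90,10):
        y=int((v-v0)*f);cv2.line(im,(0,y),(6,y),(0,0,255),1);cv2.putText(im,str(v),(8,y+4),0,.35,(0,0,255))
cv2.imwrite('pics/za.png',A);cv2.imwrite('pics/zb.png',B)
E
```

```text
(no output)
```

View pics/za.png

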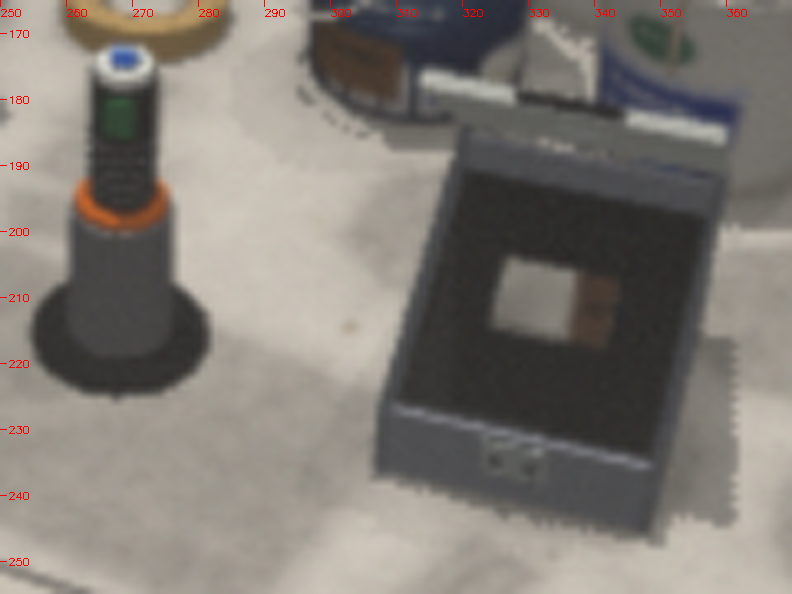

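View pics/zb.png

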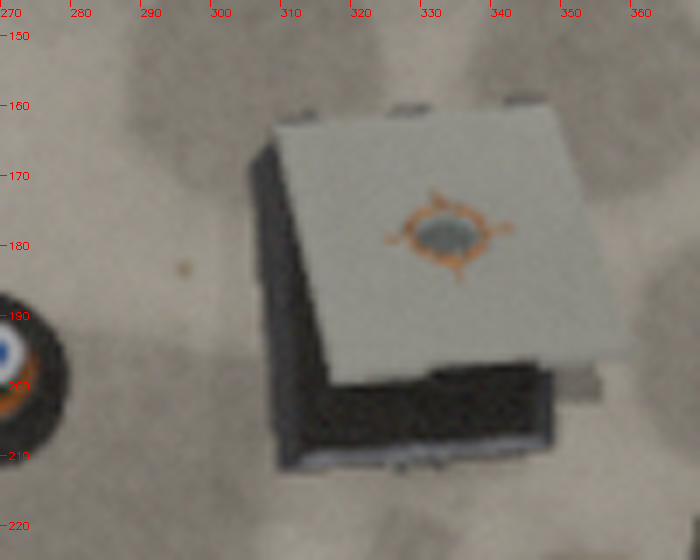

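Scene crop: lid front edge from (314,176) to (360,184), case front bottom corners at (307,237) and (349,246.5), meter cap at (268.8,174). Top crop: window centre at (333.9,178.6), with the lid corners clear. I'll fit the case pose and lid angle to these points.

```bash
cat > fit.py <<'E'
from h import *
from scipy.optimize import least_squares
np.set_printoptions(precision=4,suppress=True)
S=dict(np.load('pics/scene0.npz'));T=dict(np.load('pics/top0.npz'))
def case2w(p,X):
    c,s=np.cos(p[2]),np.sin(p[2]);return np.array([p[0]+c*X[0]-s*X[1],p[1]+s*X[0]+c*X[1],X[2]])
def lid(th,d,y,n=.006):
    a=np.radians(20)-th  # lid direction toward front
    f=np.array([-np.cos(a),0,-np.sin(a)]); nn=np.array([-np.sin(a),0,np.cos(a)])
    return np.array([.065,0,.085])+d*f+n*nn+np.array([0,y,0])
if __name__=='__main__':
    obs=[(S,(307,236.8),'c',(-.065,.055,0)),(S,(348.8,246.5),'c',(-.065,-.055,0)),(S,(308.9,226.2),'c',(-.065,.055,.038)),(S,(349.2,235.9),'c',(-.065,-.055,.038)),
    (S,(313.9,175.9),'l',(.138,.055)),(S,(360.2,184.),'l',(.138,-.055)),
    (T,(317.4,199.9),'l',(.138,.055)),(T,(359.7,196.1),'l',(.138,-.055)),(T,(309.4,163.1),'l',(0,.055)),(T,(349,160.4),'l',(0,-.055)),(T,(333.9,178.6),'l',(.07,0)),
    (T,(310.4,211.9),'c',(-.065,.055,0)),(T,(348.9,208.6),'c',(-.065,-.055,.038))]
    def res(p):
        r=[]
        for C,uv,k,X in obs:
            W=case2w(p,X if k=='c' else lid(p[3],*X)); r.append(proj(C,W)-uv)
        return np.array(r)
    o=least_squares(lambda p:res(p).ravel(),[.5,-.43,.09,1.1],loss='soft_l1');p=o.x
    print(p);print(res(p))
    print('window now',case2w(p,lid(p[3],.07,0)),'front',case2w(p,lid(p[3],.138,0)),'window shut',case2w(p,lid(0,.07,0)),'front shut',case2w(p,lid(0,.138,0)))
    def tri(a,b):
        o=least_squares(lambda X:np.r_[proj(S,X)-a,proj(T,X)-b],[.45,-.26,.1]);return o.x,o.fun
    print(tri((268.8,174.1),(270,195.3)))
    for C in(S,T): print(-C['R'].T@C['t'], proj(C,(.457,-.262,.143)))
E
python3 fit.py
```

```text
[ 0.4992 -0.4329  0.0836  1.0409]
[[-0.9128  1.3613]
 [-0.437   1.8346]
 [-1.7868  1.0876]
 [ 1.1783  1.4423]
 [ 0.1501  0.7163]
 [ 0.2358  1.6072]
 [-0.2153 -1.8488]
 [ 0.5812 -1.101 ]
 [-0.2122 -0.9404]
 [-0.139  -1.0211]
 [-0.1437 -0.4358]
 [-1.3811  0.0855]
 [ 0.3236  0.0575]]
window now [ 0.514  -0.4317  0.1343] front [ 0.4618 -0.436   0.1777] window shut [ 0.4963 -0.4331  0.0667] front shut [ 0.4327 -0.4385  0.0434]
(array([ 0.4647, -0.2614,  0.1469]), array([ 0.5088, -0.0353, -0.4695,  0.2196]))
[-0.3263 -0.5928  0.7291] [268.3308 176.9187]
[ 0.3696 -0.2141  1.3064] [269.689  198.5665]
```

```bash
python3 - <<'E'
from fit import *
w=ctrl.get_image('wrist');print(w['mount'],w['fx'],w['cx'],w['cy'])
p=[.4992,-.4329,.0836]
for th in (1.04,.8,.6,.4,.2,0): print(th,case2w(p,lid(th,.115,0)),case2w(p,lid(th,.138,0)))
E
```

```text
[[-0.0004 -0.9581 -0.2865  0.0734]
 [ 1.     -0.0003 -0.0006  0.0005]
 [ 0.0005 -0.2865  0.9581 -0.1239]
 [ 0.      0.      0.      1.    ]] 297.3186396354542 253.88863082082085 193.99024768143568
1.04 [ 0.4795 -0.4346  0.1629] [ 0.4618 -0.436   0.1776]
0.8 [ 0.4634 -0.4359  0.1405] [ 0.4428 -0.4376  0.1505]
0.6 [ 0.4544 -0.4366  0.1194] [ 0.4322 -0.4385  0.1251]
0.4 [ 0.4498 -0.437   0.0968] [ 0.4269 -0.439   0.098 ]
0.2 [ 0.4498 -0.437   0.0739] [ 0.4271 -0.4389  0.0704]
0 [ 0.4542 -0.4367  0.0513] [ 0.4327 -0.4385  0.0434]
```

Request:
move_arm(
  rows=[
    [0,[-0.38,-0.42,-0.05],0],
    [0,[-0.38,-0.42,-0.05],0],
    [0,[-0.38,-0.42,-0.05],0],
    [0,[-0.38,-0.42,-0.05],0],
    [0,[-0.38,-0.42,-0.05],0],
    [0,[-0.38,-0.42,-0.05],0],
    [0,[-0.38,-0.42,-0.05],0],
    [0,[-0.38,-0.42,-0.05],0],
    [0,[-0.38,-0.42,-0.05],0],
    [0,[-0.38,-0.42,-0.05],0],
    [0,[-0.38,-0.42,-0.05],0],
    [0,[-0.38,-0.42,-0.05],0],
  ],
)

```text
t: 2.05
eef_pos: [0.4212, 0.0971, 0.3011]
tcp_rot: [[-0.965, 0.261, 0.002], [0.261, 0.965, -0.001], [-0.002, -0.0, -1.0]]
wrist_force: [-0.6, 0.5, -1.0]
width: 0.002
grasp_force: 0.0
```

Request:
move_arm(
  rows=[
    [0,[-0.197,-0.501,0.04],-20],
    [0,[-0.197,-0.501,0.04],-20],
    [0,[-0.197,-0.501,0.04],-20],
    [0,[-0.197,-0.501,0.04],-20],
    [0,[-0.197,-0.501,0.04],-20],
    [0,[-0.197,-0.501,0.04],-20],
    [0,[-0.197,-0.501,0.04],-20],
    [0,[-0.197,-0.501,0.04],-20],
    [0,[-0.197,-0.501,0.04],-20],
    [0,[-0.197,-0.501,0.04],-20],
    [0,[-0.197,-0.501,0.065],-20],
    [0,[-0.197,-0.501,0.065],-20],
    [0,[-0.197,-0.501,0.065],-20],
  ],
)

```text
t: 3.35
eef_pos: [0.4807, -0.4351, 0.2329]
tcp_rot: [[-0.996, -0.087, -0.003], [-0.087, 0.996, 0.003], [0.002, 0.003, -1.0]]
wrist_force: [-0.5, 0.0, -0.6]
width: -0.003
grasp_force: 0.0
```

```bash
cat >> h.py <<'E'
def wrist(f=None):
    s=ctrl.state(); p=ctrl.get_image('wrist'); 
    if f: cv2.imwrite('pics/'+f,np.ascontiguousarray(p['pixels'][:,:,::-1]))
    M=np.eye(4);M[:3,:3]=s['tcp_rot'];M[:3,3]=s['eef_pos']
    return p,M@p['mount'],s
def wproj(p,P,X):
    c=np.linalg.inv(P)@np.r_[X,1]; n=np.hypot(c[0],c[1]); r=p['fx']*np.arctan2(n,c[2]); return np.array([p['cx']+r*c[0]/n,p['cy']+r*c[1]/n])
def wray(p,P,u,v):
    d=np.array([u-p['cx'],v-p['cy']]);r=np.linalg.norm(d);a=r/p['fx'];d=d/r*np.sin(a)
    return P[:3,3],P[:3,:3]@np.array([d[0],d[1],np.cos(a)])
E
python3 - <<'E'
from fit import *
p,P,s=wrist('w1.png'); print(s['eef_pos'],s['qpos'],s['t'])
q=[.4992,-.4329,.0836]
im=cv2.imread('pics/w1.png')
for X in [case2w(q,lid(1.04,.138,y)) for y in(-.055,0,.055)]+[case2w(q,lid(1.04,.07,0)),[.464,-.261,.143]]:
    u=wproj(p,P,X);print(u);cv2.circle(im,tuple(int(round(a)) for a in u),2,(0,0,255),1)
for n in('meter','window'): print([(np.round(d['xyz'],4),round(d['confidence'],2)) for d in ctrl.find_in(n,p)[:2]])
cv2.imwrite('pics/w1b.png',im)
E
```

```text
[ 0.4807 -0.4351  0.2329] [-0.8504  0.1201  1.5706  0.0001  1.455  -2.5084] 3.35
[168.8434 195.1211]
[253.8298 195.3346]
[338.6411 195.4741]
[253.4812 240.8916]
[448.9886 202.3993]
[(array([ 0.4664, -0.2682,  0.1205]), 0.74)]
[(array([ 0.4815, -0.4313,  0.1646]), 0.68)]
```

View pics/w1b.png

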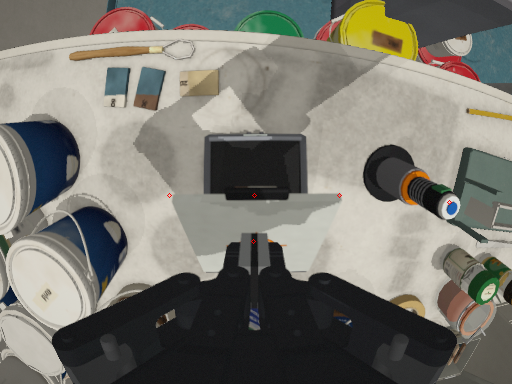

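The overlay matches: the lid edge is at v≈194 across u 169–339, and the fingertips are over the lid near (253,240). Now I'll lower the lid gently.

Request:
move_arm(
  rows=[
    [0,[0.002,0,0.02],0],
    [0,[0.002,0,0.038],0],
    [0,[0.003,0,0.044],0],
    [0,[0.006,0,0.05],0],
    [0,[0.01,0,0.056],0],
    [0,[0.013,0,0.062],0],
    [0,[0.016,0,0.067],0],
    [0,[0.018,0,0.072],0],
    [0,[0.021,0,0.078],0],
    [0,[0.023,0,0.084],0],
    [0,[0.025,0,0.09],0],
    [0,[0.027,0,0.096],0],
    [0,[0.028,0,0.102],0],
    [0,[0.03,0,0.108],0],
    [0,[0.031,0,0.114],0],
    [0,[0.032,0,0.12],0],
    [0,[0.032,0,0.126],0],
  ],
)

```text
t: 5.2
eef_pos: [0.4495, -0.4371, 0.1088]
tcp_rot: [[-0.996, -0.089, -0.0], [-0.089, 0.996, 0.0], [0.0, 0.0, -1.0]]
wrist_force: [-1.2, -0.9, 1.0]
width: -0.003
grasp_force: 0.4
```

```bash
python3 - <<'E'
from fit import *
p,P,s=wrist('w2.png'); print(s['eef_pos'],s['wrist_force'],s['t'])
q=[.4992,-.4329,.0836]
for th in(0,.1,.2,.3,.4): print(th,[wproj(p,P,case2w(q,lid(th,.138,y))).round(1) for y in(-.055,.055)])
p=snap('scene','s2.png')
a=cv2.imread('pics/w2.png')[100:320,130:380];b=cv2.imread('pics/s2.png')[130:260,250:390]
cv2.imwrite('pics/c2.png',np.hstack([cv2.resize(a,(400,352)),cv2.resize(b,(379,352))]))
E
```

```text
[ 0.4495 -0.4371  0.1088] [-1.2081 -0.9337  1.0274] 5.2
0 [array([172.5, 193.3]), array([334.1, 194.2])]
0.1 [array([166.8, 194. ]), array([339.8, 194.9])]
0.2 [array([160.2, 197.2]), array([346.3, 198.1])]
0.3 [array([152.8, 203.3]), array([353.6, 204.3])]
0.4 [array([144.5, 213. ]), array([361.8, 214.1])]
```

View pics/c2.png

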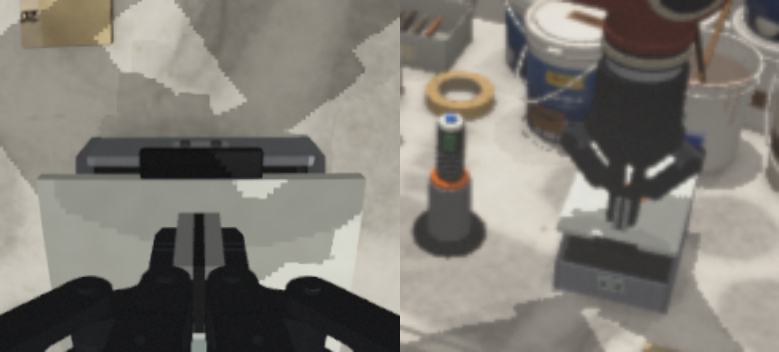

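The lid follows the fingertips, at about 0.33 rad now (front edge at u≈153–358, v≈210). I'll continue slowly.

Request:
move_arm(
  rows=[
    [0,[0,0,0.004],0],
    [0,[0,0,0.008],0],
    [0,[0,0,0.012],0],
    [0,[-0.001,0,0.016],0],
    [0,[-0.002,0,0.02],0],
    [0,[-0.002,0,0.023],0],
    [0,[-0.003,0,0.026],0],
    [0,[-0.004,0,0.029],0],
    [0,[-0.004,0,0.031],0],
    [0,[-0.005,0,0.033],0],
  ],
)

```text
t: 6.3
eef_pos: [0.4547, -0.4367, 0.0761]
tcp_rot: [[-0.996, -0.089, -0.0], [-0.089, 0.996, 0.0], [0.0, 0.0, -1.0]]
wrist_force: [0.4, -0.2, -0.1]
width: 0.003
grasp_force: 0.4
```

Request:
move_arm(
  rows=[
    [0,[0,0,0.0015],0],
    [0,[0,0,0.003],0],
    [0,[0,0,0.004],0],
  ],
)

```text
t: 6.6
eef_pos: [0.4548, -0.4368, 0.0723]
tcp_rot: [[-0.996, -0.089, 0.0], [-0.089, 0.996, -0.0], [-0.0, -0.0, -1.0]]
wrist_force: [0.7, 0.6, 0.8]
width: -0.0
grasp_force: 0.5
```

Request:
move_arm(
  rows=[
    [0,[0,0,0.001],0],
    [0,[0,0,0.002],0],
    [0,[0,0,0.003],0],
  ],
)

```text
t: 6.9
eef_pos: [0.4551, -0.437, 0.0717]
tcp_rot: [[-0.996, -0.089, 0.0], [-0.089, 0.996, 0.0], [-0.0, 0.0, -1.0]]
wrist_force: [-4.1, 5.7, 15.2]
width: -0.002
grasp_force: 7.8
```

Request:
move_arm(
  rows=[
    [0,[0,0,0.001],0],
    [0,[0,0,0.002],0],
    [0,[0,0,0.002],0],
  ],
)

```text
t: 7.2
eef_pos: [0.4552, -0.4371, 0.0715]
tcp_rot: [[-0.996, -0.09, -0.0], [-0.09, 0.996, 0.0], [0.0, 0.0, -1.0]]
wrist_force: [-7.2, 7.3, 19.4]
width: 0.002
grasp_force: 10.4
```

Request:
move_arm(
  rows=[
    [0,[0,0,-0.02],0],
    [0,[0,0,-0.06],0],
    [0,[0,0,-0.1],0],
    [0.5,[-0.01,0.04,-0.135],0],
    [1,[-0.025,0.09,-0.138],0],
    [1,[-0.025,0.14,-0.138],0],
    [1,[-0.025,0.175,-0.138],0],
    [1,[-0.025,0.175,-0.138],0],
    [1,[-0.025,0.175,-0.138],0],
  ],
)

```text
t: 8.1
eef_pos: [0.464, -0.2596, 0.2054]
tcp_rot: [[-0.996, -0.091, 0.0], [-0.091, 0.996, -0.001], [-0.0, -0.001, -1.0]]
wrist_force: [-0.7, 0.2, 0.0]
width: 0.992
grasp_force: 0.0
```

```bash
python3 - <<'E'
from fit import *
p,P,s=wrist('w3.png'); print(s['eef_pos'],s['wrist_force'],s['t'],s['width'])
print(s['tcp_rot'])
np.savez('pics/w3.npz',P=P,fx=p['fx'],cx=p['cx'],cy=p['cy'])
q=[.4992,-.4329,.0836]
im=cv2.imread('pics/w3.png')
for X in [case2w(q,lid(0,.138,y)) for y in(-.055,.055)]+[case2w(q,lid(0,.07,0)),[.464,-.261,.143],[.464,-.261,.008],[.464,-.261,.077]]:
    u=wproj(p,P,X);print(u);cv2.circle(im,tuple(int(round(a)) for a in u),1,(0,0,255),-1)
for n in('meter','window','stand'): print([(np.round(d['xyz'],4),round(d['confidence'],2)) for d in ctrl.find_in(n,p)[:2]])
cv2.imwrite('pics/w3b.png',cv2.resize(im[120:320,0:400],(800,400),interpolation=cv2.INTER_CUBIC))
E
```

```text
[ 0.464  -0.2596  0.2054] [-0.6896  0.1652  0.0147] 8.1 0.9924332167419339
[[-0.9959 -0.0907  0.0003]
 [-0.0907  0.9959 -0.0008]
 [-0.0002 -0.0008 -1.    ]]
[ 51.4766 143.5284]
[134.7992 137.9935]
[ 85.7407 204.2339]
[251.0243 218.7605]
[252.282  174.0845]
[251.7899 191.4258]
[(array([ 0.46  , -0.2597,  0.1376]), 0.71)]
[(array([ 0.4958, -0.4238,  0.0698]), 0.71)]
[(array([ 0.4488, -0.2638,  0.0035]), 0.67), (array([ 0.503 , -0.4193,  0.0646]), 0.55)]
```

View pics/w3b.png

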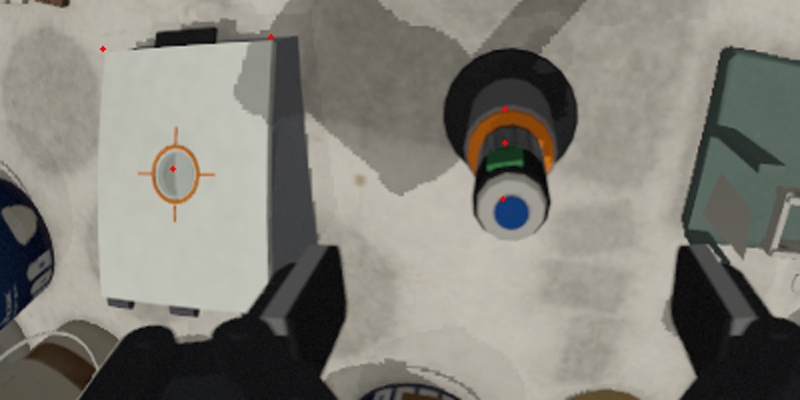

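The lid is shut. The window centre shows at crop (176,174), that is (88,207), and the meter cap at crop (511,212), that is (255.7,226). I'll intersect those rays with the known heights.

```bash
python3 - <<'E'
from fit import *
d=np.load('pics/w3.npz');P=d['P'];p={k:float(d[k]) for k in('fx','cx','cy')}
for uv,z in(((87.8,207),.0667),((255.7,226),.143),((255.4,177.2),.008),((51.5,144),.0434),((135,139),.0434)):
    o,r=wray(p,P,*uv);print(uv,o+r*(z-o[2])/r[2])
print(wproj(p,P,[.4675,-.264,.008]))
E
```

```text
(87.8, 207) [ 0.4992 -0.4308  0.0667]
(255.7, 226) [ 0.469  -0.2574  0.143 ]
(255.4, 177.2) [ 0.4672 -0.2572  0.008 ]
(51.5, 144) [ 0.4378 -0.4933  0.0434]
(135, 139) [ 0.4291 -0.3834  0.0434]
[249.31   176.9075]
```

Request:
move_arm(
  rows=[
    [1,[-0.004,0.002,0.03],0],
    [1,[-0.004,0.002,0.06],0],
    [1,[-0.004,0.002,0.09],0],
    [1,[-0.004,0.002,0.095],0],
    [0,[-0.004,0.002,0.095],0],
    [0,[-0.004,0.002,0.095],0],
    [0,[-0.004,0.002,0.095],0],
    [0,[-0.004,0.002,0.095],0],
    [0,[-0.004,0.002,0.095],0],
    [0,[-0.004,0.002,0.095],0],
  ],
  force=25,
)

```text
t: 9.3
eef_pos: [0.4687, -0.2585, 0.1121]
tcp_rot: [[-0.996, -0.089, 0.002], [-0.089, 0.996, -0.002], [-0.002, -0.002, -1.0]]
wrist_force: [-0.5, 0.9, 5.6]
width: 0.323
grasp_force: 25.5
```

Meter gripped: the opening of 27.5 mm matches its 28 mm grip. The tool stays vertical, so I'll lean the meter 20° about the pad axis. To do that I'll lift it 40 mm and draw it sideways against the stand's rim.

Request:
move_arm(
  rows=[
    [0,[0,0,-0.02],0],
    [0,[0,0,-0.04],0],
    [0,[0.004,0,-0.04],0],
    [0,[0.009,0,-0.04],0],
    [0,[0.014,0,-0.04],0],
    [0,[0.019,0,-0.04],0],
    [0,[0.024,0,-0.04],0],
    [0,[0.028,0,-0.04],0],
    [0,[0.031,0,-0.04],0],
    [0,[0.031,0,-0.04],0],
  ],
  force=25,
)

```text
t: 10.3
eef_pos: [0.4361, -0.2605, 0.1495]
tcp_rot: [[-0.996, -0.089, -0.001], [-0.089, 0.996, 0.0], [0.001, 0.001, -1.0]]
wrist_force: [3.5, -0.9, 0.4]
width: 0.322
grasp_force: 25.8
```

```bash
python3 - <<'E'
from h import *
s=ctrl.state();print(s['eef_pos'],s['wrist_force'],s['wrist_torque'])
p=snap('scene','s4.png')
np.savez('pics/s4.npz',**p)
cv2.imwrite('pics/s4b.png',cv2.resize(cv2.imread('pics/s4.png')[130:240,220:330],None,fx=5.4,fy=5.4,interpolation=cv2.INTER_CUBIC))
E
```

```text
[ 0.43609306 -0.26049555  0.14951754] [ 3.45450204 -0.87612039  0.36439292] [-0.21424091 -0.56382812 -0.01038131]
```

View pics/s4b.png

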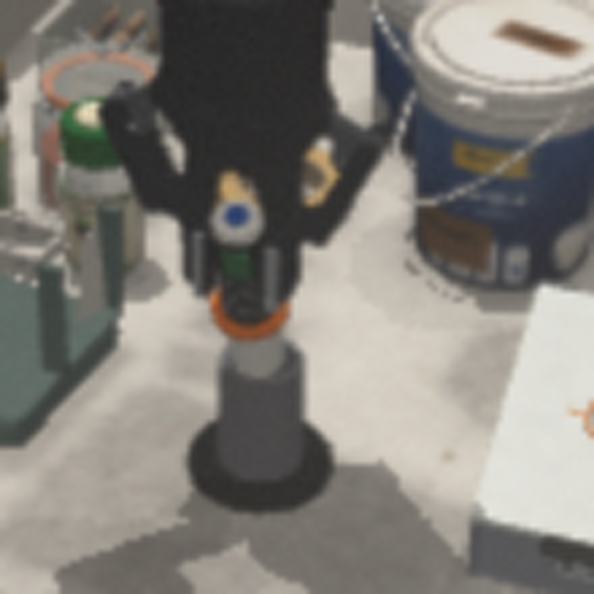

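The meter now leans toward the robot. I'll back off the rim, firm the grip and lift clear.

Request:
move_arm(
  rows=[
    [0,[0,0,0],0],
    [0,[-0.003,0,0],0],
    [0,[-0.004,0,0],0],
    [0,[-0.004,0,-0.015],0],
    [0,[-0.004,0,-0.04],0],
    [0,[-0.004,0,-0.07],0],
    [0,[-0.004,0,-0.09],0],
    [0,[-0.004,0,-0.09],0],
  ],
  force=60,
)

```text
t: 11.15
eef_pos: [0.4423, -0.2614, 0.2451]
tcp_rot: [[-0.996, -0.089, 0.005], [-0.089, 0.996, -0.005], [-0.005, -0.005, -1.0]]
wrist_force: [0.5, 0.1, -1.5]
width: 0.313
grasp_force: 59.1
```

```bash
python3 - <<'E'
from h import *
np.set_printoptions(precision=4,suppress=True)
p,P,s=wrist('w5.png');print(s['eef_pos'],s['wrist_force'],s['wrist_torque'],s['t'])
np.savez('pics/w5.npz',P=P,fx=p['fx'],cx=p['cx'],cy=p['cy'],R=s['tcp_rot'],e=s['eef_pos'])
im=cv2.imread('pics/w5.png')
im=cv2.resize(im[150:384,150:360],None,fx=2.5,fy=2.5,interpolation=cv2.INTER_CUBIC)
for ti,col in((15,(255,0,0)),(20,(0,0,255)),(25,(0,255,255))):
    a=np.radians(ti);ax=s['tcp_rot']@np.array([np.sin(a),0,-np.cos(a)])
    for d in(31,-35,-40,-86,-100):
        u=(wproj(p,P,s['eef_pos']+ax*d/1000)-150)*2.5;print(ti,d,u.round(1))
        cv2.circle(im,tuple(int(round(x)) for x in u),2,col,-1)
cv2.imwrite('pics/w5b.png',im)
c=snap('scene','s5.png');np.savez('pics/s5.npz',**c)
E
```

```text
[ 0.4423 -0.2614  0.2451] [ 0.508   0.1378 -1.451 ] [-0.017   0.0572 -0.0433] 11.15
15 31 [255.9 344.9]
15 -35 [257.4 251.5]
15 -40 [257.5 247.1]
15 -86 [258.  215.3]
15 -100 [258.1 208. ]
20 31 [255.9 328. ]
20 -35 [257.4 264. ]
20 -40 [257.5 261. ]
20 -86 [258.  239.5]
20 -100 [258.1 234.5]
25 31 [255.9 310.6]
25 -35 [257.4 276.6]
25 -40 [257.5 275. ]
25 -86 [258.  263.7]
25 -100 [258.1 261.1]
```

View pics/w5b.png

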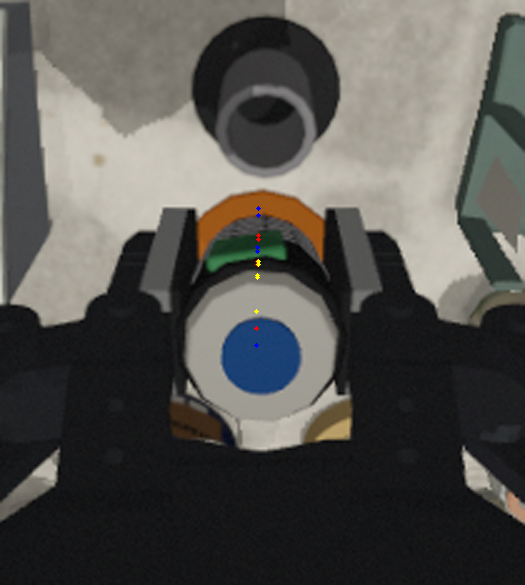

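```bash
python3 - <<'E'
from h import *
from scipy.optimize import least_squares
np.set_printoptions(precision=4,suppress=True)
d=np.load('pics/w5.npz');P=d['P'];p={k:float(d[k]) for k in('fx','cx','cy')};R=d['R'];e=d['e']
px=lambda X:(wproj(p,P,e+R@X)-150)*2.5
def pt(t,o,dd,r,ps,h):
    ax=np.array([np.sin(t),0,-np.cos(t)]);u=np.array([np.cos(t),0,np.sin(t)])
    return np.array([o,0,0])+ax*(dd)+r*(np.cos(ps)*u+np.sin(ps)*np.array([0,1,0]))
ps=np.linspace(0,2*np.pi,73)
def feats(q,h):
    t,o=q
    cap=px(pt(t,o,.131-h,0,0,h))
    col=np.array([px(pt(t,o,dd-h,.0195,a,h)) for dd in(.06,.065) for a in ps])
    ct=np.array([px(pt(t,o,.131-h,.014,a,h)) for a in ps]); 
    return cap,col,ct
for h in(.098,.1,.102):
    f=lambda q:(lambda c:[c[0][1]-356,c[1][:,1].min()-190])(feats(q,h))
    s=least_squares(f,[.3,0],x_scale=[.1,.005]);c=feats(s.x,h)
    print(h,np.degrees(s.x[0]),s.x[1]*1e3,s.fun,'collar x',c[1][:,0].min(),c[1][:,0].max(),'cap y',c[2].min(0),c[2].max(0))
# scene
S=dict(np.load('pics/s5.npz'))
im=cv2.imread('pics/s5.png')
im=cv2.resize(im[60:210,200:350],None,fx=4,fy=4,interpolation=cv2.INTER_CUBIC)
for ti,col in((10,(255,0,0)),(15,(0,255,0)),(20,(0,0,255))):
    for dd in(-.1,-.086,-.0375,.031):
        u=(proj(S,e+R@pt(np.radians(ti),0,dd,0,0,0))-[200,60])*4;print(ti,dd,u.round(1));cv2.circle(im,tuple(int(round(x)) for x in u),2,col,-1)
cv2.imwrite('pics/s5b.png',im)
E
```

```text
0.098 18.141263972097537 -3.3375413421199185 [ 0. -0.] collar x 175.63266288700163 339.22537168658334 cap y [163.3222 265.9144] [348.5598 439.729 ]
0.1 17.727461235687706 -3.8134514956686667 [-0.  0.] collar x 176.637426965624 338.2817579635136 cap y [165.1795 267.8366] [346.8582 437.9216]
0.102 17.310310972148823 -4.321809862422297 [-0. -0.] collar x 177.62230005242714 337.3568551530486 cap y [166.9766 269.7021] [345.212  436.1685]
10 -0.1 [273.  459.7]
10 -0.086 [271.9 443.8]
10 -0.0375 [268.1 386.4]
10 0.031 [262.2 298. ]
15 -0.1 [277.2 450.2]
15 -0.086 [275.6 435.6]
15 -0.0375 [269.7 382.8]
15 0.031 [260.7 301. ]
20 -0.1 [281.2 440. ]
20 -0.086 [279.1 426.8]
20 -0.0375 [271.3 378.9]
20 0.031 [259.3 304.3]
```

View pics/s5b.png

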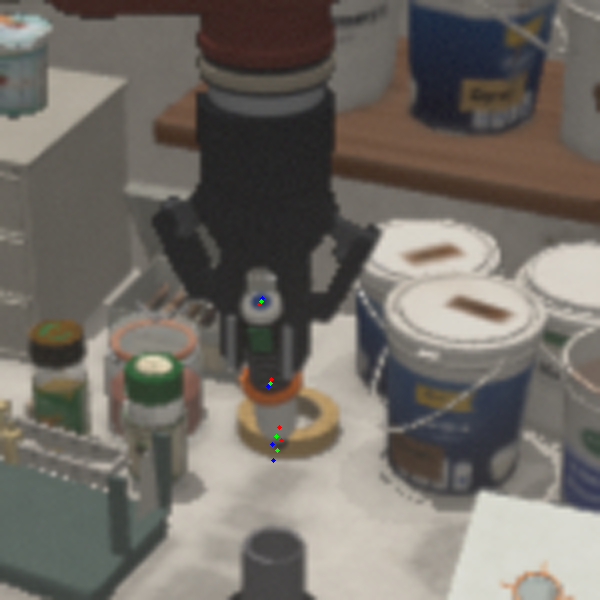

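I've used all my picture views: the meter leans about 18°, with the tip about 34 mm off the TCP. From here I'll work numerically, segmenting the orange ring to pin down the window.

```bash
cat > ring.py <<'E'
from h import *
def ring(im,near,rad=14):
    hsv=cv2.cvtColor(np.ascontiguousarray(im),cv2.COLOR_RGB2HSV).astype(int)
    m=((hsv[...,0]>=5)&(hsv[...,0]<=20)&(hsv[...,1]>90)&(hsv[...,2]>90))
    v,u=np.nonzero(m);k=np.hypot(u-near[0],v-near[1])<rad;u,v=u[k],v[k]
    if len(u)<5:return None
    (c,ax,an)=cv2.fitEllipse(np.c_[u,v].astype(np.float32))
    return len(u),(u.min()+u.max())/2,(v.min()+v.max())/2,u.mean(),v.mean(),c,ax
E
python3 - <<'E'
from ring import *
np.set_printoptions(precision=4,suppress=True)
d=np.load('pics/w5.npz');P=d['P'];p={k:float(d[k]) for k in('fx','cx','cy')}
im=cv2.imread('pics/w5.png')[:,:,::-1]
X=np.array([.498,-.432,.0667]);n=wproj(p,P,X);r=ring(im,n,22);print('w5',n,r)
if r: 
    o,q=wray(p,P,r[1],r[2]);print(o+q*(.0667-o[2])/q[2]); o,q=wray(p,P,r[3],r[4]);print(o+q*(.0667-o[2])/q[2])
S=dict(np.load('pics/s5.npz'));T=ctrl.get_image('top')
uv=[]
for nme,C in(('s',S),('t',T)):
    n=proj(C,X);r=ring(C['pixels'],n,15);print(nme,n,r);uv.append(r)
    if r:
        c=C['R'].T@np.array([(r[1]-C['cx'])/C['fx'],(r[2]-C['cy'])/C['fy'],1]);o=-C['R'].T@C['t'];print(o+c*(.0667-o[2])/c[2])
E
```

```text
w5 [106.8504 211.6604] (133, np.float64(108.5), np.float64(212.0), np.float64(108.29323308270676), np.float64(212.09774436090225), (108.03669738769531, 212.03233337402344), (23.346872329711914, 28.772531509399414))
[ 0.4982 -0.4297  0.0667]
[ 0.4983 -0.43    0.0667]
s [334.2655 208.2673] (15, np.float64(333.5), np.float64(207.5), np.float64(333.46666666666664), np.float64(208.13333333333333), (333.74078369140625, 207.46864318847656), (9.347807884216309, 11.651144027709961))
[ 0.5003 -0.4293  0.0667]
t [329.441  186.7518] (14, np.float64(329.0), np.float64(187.0), np.float64(330.42857142857144), np.float64(186.64285714285714), (329.25494384765625, 187.19961547851562), (9.99141788482666, 10.39145278930664))
[ 0.4973 -0.4308  0.0667]
```

Request:
move_arm(
  rows=[
    [0,[0,-0.04,0],0],
    [0,[0.002,-0.09,0],0],
    [0,[0.005,-0.13,0],0],
    [0,[0.007,-0.16,0],0],
    [0,[0.007,-0.173,0.02],0],
    [0,[0.007,-0.173,0.045],0],
    [0,[0.007,-0.173,0.045],0],
    [0,[0.007,-0.173,0.045],0],
    [0,[0.007,-0.173,0.045],0],
  ],
)

```text
t: 12.2
eef_pos: [0.4497, -0.4331, 0.1962]
tcp_rot: [[-0.996, -0.09, 0.001], [-0.09, 0.996, -0.001], [-0.0, -0.001, -1.0]]
wrist_force: [0.0, -0.3, -0.9]
width: 0.314
grasp_force: 59.6
```

```bash
python3 - <<'E'
from ring import *
from fit import lid,case2w
np.set_printoptions(precision=4,suppress=True)
p,P,s=wrist('w6.png');print(s['eef_pos'],s['wrist_force'],s['wrist_torque'],s['t'],s['tcp_rot'])
R=s['tcp_rot'];e=s['eef_pos']
tip=e+R@np.array([-.0342,0,.0953]);print('tip',tip,'px',wproj(p,P,tip),'win px',wproj(p,P,[.4985,-.43,.0667]))
hsv=cv2.cvtColor(np.ascontiguousarray(p['pixels']),cv2.COLOR_RGB2HSV).astype(int)
m=((hsv[...,0]>=105)&(hsv[...,0]<=125)&(hsv[...,1]>130)&(hsv[...,2]>90))
v,u=np.nonzero(m);k=(abs(u-255)<30)&(abs(v-290)<40);print('blue',u[k].mean(),v[k].mean(),k.sum())
m=((hsv[...,0]>=5)&(hsv[...,0]<=20)&(hsv[...,1]>120)&(hsv[...,2]>90)).astype(np.uint8)
n,l,st,ce=cv2.connectedComponentsWithStats(m)
for i in range(1,n):
    if st[i,4]>20:print(st[i],ce[i])
S=ctrl.get_image('scene');n,l,st,ce=cv2.connectedComponentsWithStats(((lambda h:((h[...,0]>=5)&(h[...,0]<=20)&(h[...,1]>110)&(h[...,2]>90)))(cv2.cvtColor(np.ascontiguousarray(S['pixels']),cv2.COLOR_RGB2HSV).astype(int))).astype(np.uint8))
print('scene tip',proj(S,tip),'win',proj(S,[.4985,-.43,.0667]))
for i in range(1,n):
    if st[i,4]>5 and 280<ce[i][0]<380 and 110<ce[i][1]<260:print(st[i],ce[i])
for q in('foot_tip','window'):
    for C,nm in((p,'w'),(S,'s')): print(q,nm,[(np.round(d['xyz'],4),round(d['confidence'],2)) for d in ctrl.find_in(q,C)[:2]])
E
```

```text
[ 0.4497 -0.4331  0.1962] [ 0.0467 -0.2628 -0.883 ] [ 0.0317  0.0064 -0.0114] 12.2 [[-0.996  -0.0896  0.0006]
 [-0.0896  0.996  -0.0007]
 [-0.0005 -0.0008 -1.    ]]
tip [ 0.4838 -0.4301  0.1009] px [253.2441 243.0998] win px [252.0762 241.1139]
blue 253.92749658002737 292.06155950752395 731
[378  39  31  22 323] [391.195   48.9938]
[275  43  16  10  62] [284.0806  47.0161]
[ 51  67  83  14 712] [92.5281 72.9522]
[229 226  51  28 584] [253.6027 236.2072]
[473 337   7   7  21] [475.9048 339.619 ]
scene tip [333.4558 200.7817] win [333.569  207.9558]
[374 114  10   2  10] [378.5 114.5]
[371 126   2   6   7] [371.5714 128.5714]
[367 133   4   8   8] [368.5 136.5]
[305 157   7   5  12] [307.1667 159.4167]
[280 162   3   5   6] [281.3333 164.3333]
[327 183  15   9  50] [333.4  188.34]
foot_tip w []
foot_tip s [(array([ 0.4872, -0.4385,  0.0608]), 0.28)]
window w [(array([ 0.4619, -0.4325,  0.0568]), 0.61)]
window s [(array([ 0.4878, -0.4424,  0.0609]), 0.97)]
```

The meter hasn't swung since lifting. Now I'll approach along the window normal.

Request:
move_arm(
  rows=[
    [0,[-0.004,0,0.01],0],
    [0,[-0.009,0,0.02],0],
    [0,[-0.011,0,0.025],0],
    [0,[-0.013,0,0.029],0],
    [0,[-0.013,0,0.029],0],
    [0,[-0.013,0,0.029],0],
  ],
)

```text
t: 13.1
eef_pos: [0.4624, -0.432, 0.1662]
tcp_rot: [[-0.996, -0.089, -0.0], [-0.089, 0.996, 0.0], [0.0, 0.0, -1.0]]
wrist_force: [1.0, 0.7, -1.9]
width: 0.314
grasp_force: 59.6
```

Request:
move_arm(
  rows=[
    [0,[-0.0005,0,0.0015],0],
    [0,[-0.001,0,0.003],0],
    [0,[-0.001,0,0.003],0],
  ],
)

```text
t: 13.4
eef_pos: [0.4633, -0.4319, 0.1632]
tcp_rot: [[-0.996, -0.089, -0.0], [-0.089, 0.996, 0.0], [0.0, 0.0, -1.0]]
wrist_force: [0.5, -0.0, -1.5]
width: 0.316
grasp_force: 59.6
```

Request:
move_arm(
  rows=[
    [0,[-0.0003,0,0.001],0],
    [0,[-0.0007,0,0.002],0],
    [0,[-0.0007,0,0.002],0],
  ],
)

```text
t: 13.7
eef_pos: [0.464, -0.4318, 0.1611]
tcp_rot: [[-0.996, -0.089, -0.0], [-0.089, 0.996, 0.0], [0.0, 0.0, -1.0]]
wrist_force: [-0.3, -0.2, -0.9]
width: 0.315
grasp_force: 59.6
```

Request:
move_arm(
  rows=[
    [0,[-0.0003,0,0.001],0],
    [0,[-0.0007,0,0.002],0],
    [0,[-0.0007,0,0.002],0],
  ],
)

```text
t: 14.0
eef_pos: [0.4647, -0.4319, 0.1594]
tcp_rot: [[-0.996, -0.089, -0.0], [-0.089, 0.996, -0.0], [0.0, -0.0, -1.0]]
wrist_force: [-0.0, 1.1, -0.6]
width: 0.314
grasp_force: 59.6
```

Request:
move_arm(
  rows=[
    [0,[-0.0003,0,0.001],0],
    [0,[-0.0007,0,0.002],0],
    [0,[-0.0007,0,0.002],0],
  ],
)

```text
t: 14.3
eef_pos: [0.4654, -0.4319, 0.1574]
tcp_rot: [[-0.996, -0.089, -0.0], [-0.089, 0.996, -0.0], [0.0, -0.0, -1.0]]
wrist_force: [-1.8, 0.5, 0.7]
width: 0.31
grasp_force: 59.6
```

```bash
python3 - <<'E'
from h import *
f=[]
for i in range(6):
    ctrl.get_image('top');f.append(ctrl.state()['wrist_force'])
print(np.mean(f,0),np.std(f,0),ctrl.state()['t'],ctrl.state()['eef_pos'])
E
```

```text
[-1.36617906  0.41757879  0.69249958] [0.32674344 0.49102983 0.38958252] 14.6 [ 0.46539847 -0.43177707  0.15741288]
```

Request:
move_arm(
  rows=[
    [0,[-0.0002,0,0.0006],0],
    [0,[-0.0004,0,0.0012],0],
    [0,[-0.0004,0,0.0012],0],
    [0,[-0.0004,0,0.0012],0],
  ],
)

```text
t: 15.0
eef_pos: [0.4658, -0.4318, 0.1562]
tcp_rot: [[-0.996, -0.089, 0.0], [-0.089, 0.996, -0.0], [-0.0, -0.0, -1.0]]
wrist_force: [-1.2, 0.6, 0.2]
width: 0.314
grasp_force: 59.6
```

```bash
python3 - <<'E'
from ring import *
f=[]
for i in range(8):
    p=ctrl.get_image('wrist');f.append(ctrl.state()['wrist_force'])
print(np.mean(f,0),ctrl.state()['t'],ctrl.state()['eef_pos'])
hsv=cv2.cvtColor(np.ascontiguousarray(p['pixels']),cv2.COLOR_RGB2HSV).astype(int)
m=((hsv[...,0]>=105)&(hsv[...,0]<=125)&(hsv[...,1]>130)&(hsv[...,2]>90))
v,u=np.nonzero(m);k=(abs(u-255)<30)&(abs(v-290)<40);print('blue',u[k].mean(),v[k].mean(),k.sum())
m=((hsv[...,0]>=5)&(hsv[...,0]<=20)&(hsv[...,1]>120)&(hsv[...,2]>90)).astype(np.uint8)
n,l,st,ce=cv2.connectedComponentsWithStats(m)
for i in range(1,n):
    if st[i,4]>8 and 150<ce[i][0]<350 and ce[i][1]>120:print(st[i],ce[i])
E
```

```text
[-1.17619109 -0.04872362  1.22686887] 15.4 [ 0.46580631 -0.4317556   0.15616708]
blue 253.92054794520547 292.08082191780824 730
[229 215  51  39 590] [253.51186441 235.85932203]
```

```bash
python3 - <<'E'
from ring import *
p,P,s=wrist()
hsv=cv2.cvtColor(np.ascontiguousarray(p['pixels']),cv2.COLOR_RGB2HSV).astype(int)
m=((hsv[...,0]>=5)&(hsv[...,0]<=20)&(hsv[...,1]>90)&(hsv[...,2]>90))
for v in range(208,232):
    u=np.nonzero(m[v,200:310])[0]+200
    if len(u):print(v,u.min(),u.max(),len(u))
tip=s['eef_pos']+s['tcp_rot']@np.array([-.0342-.0,0,.0953-.0045])
c,sn=np.cos(.0836),np.sin(.0836);a=np.radians(20)
up=np.array([c*np.cos(a),sn*np.cos(a),np.sin(a)])
W=np.array([.4985,-.43,.0667]);print('tip',tip,'off along lid',(tip-W)@up)
for r in(.015,.020,.025):print(r,wproj(p,P,W-up*r))
E
```

```text
214 250 250 1
215 250 251 2
216 250 251 2
217 250 251 2
218 250 251 2
219 250 251 2
220 250 251 2
221 250 251 2
222 250 251 2
223 250 251 2
224 250 251 2
225 250 250 1
226 249 257 9
227 244 261 18
228 242 264 23
229 240 268 29
230 239 269 31
231 237 270 34
tip [ 0.49987521 -0.42872308  0.06536844] off along lid 0.0009325373673997682
0.015 [251.87570443 225.9307403 ]
0.02 [251.90762622 219.66126524]
0.025 [251.94013491 213.38442966]
```

```bash
python3 -c "
from station import ctrl
print(ctrl.close_job())"
```

```text
the job is handed in; nothing more can be done
None
```

I shut the lid without slamming it and handed the job in at about 15.5 s, still gripping the meter with its foot on the window glass: foot pushed in about 4.5 mm and about 2 mm off centre (both estimated), meter leaning about 18° (±1–2°) where square is 20°.

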